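# Clamp the bar until the ratchet clicks, then lock it

### The arm

A 7-joint arm with a two-finger parallel gripper is mounted at the origin on a cart in front of the work surface, level with it; the furniture and walls round the work are solid. World frame = base frame: x ahead of the robot, y to its left, z up, the work surface at z = 0. Lengths are in m, angles in rad, forces in N, time in s.
With the tool pointing down it reaches from about 0.4 to 0.9 m from the base axis. Payload 5.5 kg.
Tool frame: the origin (TCP) lies midway between the tips of the shut fingers; the grasp point (between the pads) lies 19 mm behind it; z points along the fingers, y is the line along which they close (so a half turn about z gives the same grasp; the last joint's range is limited). The gripper opens to 92 mm and grips with 3 to 60 N. Pads are 19 mm wide; open, the fingers measure 130 mm over their backs; the gripper's body (75 mm by 190 mm) begins 47 mm behind the grasp point.
Start: joints at [1.549, 0.501, -0.427, 1.55, 0.221, 1.138, -0.21], TCP at [0.183, -0.624, 0.227] pointing down, gripper open.
Joint ranges: [-2.88, 2.88], [-0.31, 2.03], [-1.54, 1.56], [0.2, 2.42], [-1.41, 4.55], [0.19, 2.02], [-2.57, 2.57]. Speed limits (rad/s): [2.57, 2.57, 3.14, 3.14, 3.14, 3.14, 3.14].

### API

Orientations are given as a unit quaternion [x, y, z, w].
In Python, from cell import r, vision, order gives the robot as it stands.
- The arm moves only by the tool move_arm, never from a script. Its argument "rows" is a list of rows, each an object of numbers: "x", "y", "z": the shift along the world's x, y, z in mm; "ax", "ay", "az": the turn, a rotation vector about the world's x, y, z in degrees. A call has 1 to 20 rows; each row is the pose to reach, as a shift and turn from the pose commanded when the call began; what a row does not reach only later rows make up. A row lasts 1/8 s, in which the tool goes at most 62.5 mm and 10.7 degrees, less where a joint would pass 70% of its speed; a pose out of reach is approached as far as the arm can. A call with a gripper value outside its range is refused whole. "gripper" is the gripper command: -1 is shut, 1 is fully open, values between are in proportion, set as the call begins (left out, the last holds). The fingers move at their own pace and stop on an object; the grip force is fixed at half the most. Time passes only in rows, so rows that repeat a pose let the fingers close. It gives the time, the measured TCP pose, the force, the opening and the grip force at its end, in the units of the state.
- r.read_state(): the state, without advancing time (a new reading comes with each control period).
- vision.grab_frame(name): name is "side" or "top"; returns a dict with "frame" (384x512x3 uint8, red, green, blue), "range_z" (384x512 float32, m along the optical axis (not along the pixel's ray), 0 where there is no reading), "fx", "fy", "cx", "cy" (pixels), "k1" (the pictures are not rectified: a ray, as slopes to the right and down, at radius r is drawn at 1 + k1 r^2 times it, then the intrinsics apply), "T" (4x4, takes a point from camera to world coordinates). Camera axes: x right, y down, z forward; pixel columns grow to the right and rows downward; lengths in m; the calibration is good to about 2 mm. A picture is of the moment at which its call begins.
- order.finish_job(): hands the job in; it is judged then, once.
The state is a dict: "clock": time; "joints": joint angles; "qvel": joint speeds; "effort": joint torques, N m; "tool_pos": TCP position; "ee_rot": TCP orientation; "force": force on the tool from outside, world axes, zero at the start; "wrist_torque": the same for the moment, N m; "opening": finger opening in m; "grip_force": force on a finger pad.
Only numpy, scipy, OpenCV 4.12 (cv2) and the standard library are available. Lean on these libraries where they do the work, as an engineer would, in place of code of your own. Each camera call takes 0.05 s, during which the arm holds its last target. There are 200 camera calls.

### The job

Clamp the aluminium bar in the bench clamp: turn the ratchet knob on top clockwise until the clamp grips the bar and the knob slips and clicks over at least twice. Then swing the lock lever at the front of the clamp clockwise, all the way round to its stop on the left. Leave the bar where it lies.

Things in the scene. Friction and masses are not known exactly. Their poses are not given: they have to be found in the camera images.
- clamp: Grey bench clamp, immovable. Origin: on the bench under the spindle axis, z up; column at its +x side (back), front with lock lever at -x, +y its left. Base x -50..82, y -48..48, 14 mm high; head x -24..78, y -22..22, z 78..104; lower nose in front x -69..-23, y -15..15, z 78..90 mm. On the head a steel drive collar, 38 mm across, z 104..115 mm, and the ratchet knob over it.
- knob_grip (a point): Point on the vertical axis of the ratchet knob, 136 mm above the bench. The knob is an upright knurled aluminium cylinder, 34 mm across, z 118..148 mm, with a white index line on its top. It never moves up or down. Clockwise from above tightens, anticlockwise loosens. It may be turned in several strokes and stays where it is left.
- collar (a joint): Turn of the drive collar (rad), 0 at the start, growing clockwise from above. The knob carries it (about 0.04 N m) and it lowers the spindle 2.4 mm per rad, without turning it. The gap to the bar is 3 to 7 mm, so after 1.2 to 3.0 rad the spindle meets the bar and within about 0.2 rad more the collar stands still.
- knob (a joint): Slip of the knob against the collar (rad), growing clockwise: 0 at the start, creeping no further than about 0.4 while the knob drives the collar. Once the bar is tight the knob slips at about 0.07 N m (the torque ripples as it clicks) and this grows by 0.52 with each click. It stays where it is when the knob is let go. Further clicks do no harm.
- spindle: Spindle under the clamp's head, with a round foot 22 mm across. Origin: centre of the foot's underside, which comes down on the bar.
- bar: Sawn aluminium bar, 151 x 40 x 26 mm, long axis x, about 0.4 kg, origin at the centre of its underside. It lies loose across a steel anvil block, below the spindle.
- lock_pivot (a point): The lock lever's vertical pivot, on top of the clamp's nose, 95 mm above the bench; hub 22 mm across.
- lock_tip (a point): End of the lock lever, 68 mm from the pivot, 95 mm above the bench. The lever is a flat steel bar 9 mm wide, z 92..99 mm, with a black end knob 17 mm across, z 89..104 mm. It swings level, needs about 0.5 N at its end and stays where it is left.
- lock (a joint): Lock lever's angle (rad): 0 when it points straight out of the clamp's front (the clamp's -x), growing clockwise from above to its stop at 1.57, where it points to the clamp's left (its +y): locked. Starts between 0 and 0.3.

How it is judged:
By the outcome, as a careful person would: the job done as asked, in the order asked, and still so for the second after the job is handed in, with the robot touching nothing.
It also fails if it takes over 67 s, if anything falls off the work surface, if the arm or the gripper's body presses on something with over 40 N, if the wrist force passes 120 N, or if a joint passes its speed limit or range.

## Working session

There is one attempt and no reset: what is moved stays moved. The work goes in short steps, Python scripts to look and compute and a tool call to move; the robot and the scene stay as the last step left them, time stands still between calls to the robot, and variables do not carry over. Pictures are saved under pics/ and viewed, at most 10 in all, crops included, and the job is handed in when it is done.

Besides the shell and the picture viewer there is one more tool, called after "Call:" as a command line: name --argument value ..., lists and objects as JSON in quotes. move_arm: Moves the arm, as the interface text tells. Its arguments: {"type":"object","properties":{"rows":{"type":"array"},"gripper":{"type":"number"}},"required":["rows"]}

```bash
ls; mkdir -p pics
python3 - <<'E'
from cell import r,vision,order
import cv2,numpy as np
s=r.read_state();print(s)
ims=[]
for n in("side","top"):
    f=vision.grab_frame(n);np.savez(f"pics/{n}1.npz",**f)
    cv2.imwrite(f"pics/{n}1.png",f["frame"][:,:,::-1]);print(n,f["fx"],f["fy"],f["cx"],f["cy"],f["k1"],f["T"].round(3))
E
```

```text
pics
{'clock': 0.0, 'joints': array([ 1.54918431,  0.50186963, -0.42674604,  1.55142016,  0.22079764,
        1.13829686, -0.21032475]), 'qvel': array([-0.0014619 ,  0.0006346 , -0.00142528,  0.00182743, -0.00031391,
        0.0007851 ,  0.0019716 ]), 'effort': array([-5.60974422e-04, -5.66586077e+01, -5.81630722e+00, -2.79106039e+01,
       -6.83854194e-02,  3.07826337e-02,  2.01201215e-04]), 'tool_pos': array([ 0.18237339, -0.62317432,  0.22567312]), 'ee_rot': array([ 9.89878088e-01,  1.41916975e-01, -1.09650659e-04, -9.65294325e-04]), 'force': array([ 0.15144726,  0.22172927, -0.80683691]), 'wrist_torque': array([-0.012871  ,  0.01146143,  0.03845004]), 'grip_force': 0.0, 'opening': 0.09187104941097599}
side 439.5342048574359 439.5342048574359 260.8137005298152 191.5024106140669 0.00578912499404711 [[-0.956 -0.207  0.207  0.35 ]
 [-0.292  0.647 -0.704  0.837]
 [ 0.012 -0.734 -0.68   0.663]
 [ 0.     0.     0.     1.   ]]
top 366.7268825928367 366.7268825928367 253.7041826488684 185.5817358028714 -0.04887201217563957 [[-0.012 -0.978  0.209  0.348]
 [-1.     0.012 -0.     0.236]
 [-0.002 -0.209 -0.978  0.937]
 [ 0.     0.     0.     1.   ]]
```

View pics/top1.png

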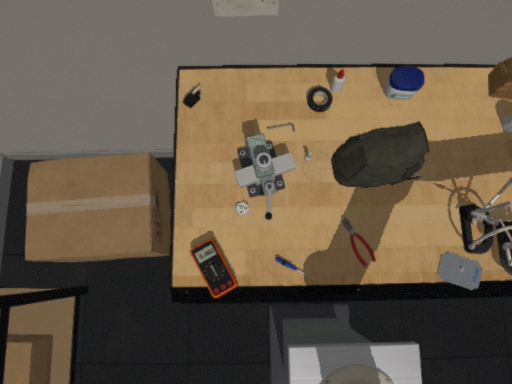

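View pics/side1.png

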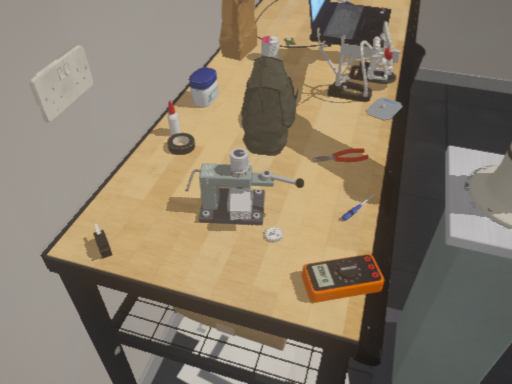

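The top view shows the clamp with its knob at about (264,159) and the black lever tip at (268,215). The bag is to its right at (380,157). The side view shows the knob at (239,160) and the lever tip at (299,183).

```bash
cat > h.py <<'E'
import numpy as np,cv2
def load(n): return dict(np.load(n))
def slopes(f,uv):
    uv=np.asarray(uv,float).reshape(-1,2); d=(uv-[f["cx"],f["cy"]])/[f["fx"],f["fy"]]; s=d.copy()
    for _ in range(10): s=d/(1+f["k1"]*(s**2).sum(1,keepdims=True))
    return s
def ray_plane(f,uv,z):
    s=slopes(f,uv);T=f["T"];d=np.c_[s,np.ones(len(s))]@T[:3,:3].T
    return T[:3,3]+d*((z-T[2,3])/d[:,2])[:,None]
def cloud(f):
    v,u=np.mgrid[0:384,0:512];s=slopes(f,np.c_[u.ravel(),v.ravel()])
    Z=f["range_z"].ravel()
    P=np.c_[s*Z[:,None],Z]@f["T"][:3,:3].T+f["T"][:3,3];P[Z==0]=np.nan
    return P.reshape(384,512,3)
E
python3 - <<'E'
from h import *
for n in("top","side"):
    f=load(f"pics/{n}1.npz");P=cloud(f)
    c=ray_plane(f,[(264,159)] if n=="top" else [(239,153)],.148)[0];print(n,"knob guess",c)
    near=np.hypot(*(P[...,:2]-c[:2]).transpose(2,0,1))<.035
    m=near&(abs(P[...,2]-.148)<.006);v,u=np.nonzero(m);print("knob top",m.sum(),u.mean(),v.mean(),P[m].mean(0),ray_plane(f,[(u.mean(),v.mean())],.148))
    fr=f["frame"].astype(int)
    dark=(fr.max(2)<70)&(abs(P[...,2]-.1)<.012)&(np.hypot(*(P[...,:2]-c[:2]).transpose(2,0,1))<.25)
    k,l,st,ce=cv2.connectedComponentsWithStats(dark.astype(np.uint8))
    for i in range(1,k):
        if st[i,4]>5:print("dark",st[i],ce[i],P[l==i].mean(0),ray_plane(f,[ce[i]],.1))
    # head top
    hm=(abs(P[...,2]-.104)<.005)&(np.hypot(*(P[...,:2]-c[:2]).transpose(2,0,1))<.1)
    q=P[hm][:,:2];print("head",hm.sum(),cv2.minAreaRect(q.astype(np.float32)*1000))
    b=(P[...,2]>.11)&(P[...,0]>.3)&(P[...,0]<.9)&(abs(P[...,1]-c[1])<.45)
    q=P[b];bins=np.round(q[:,:2]/.04)
    d={}
    for k2,z in zip(map(tuple,bins),q[:,2]): d[k2]=max(d.get(k2,0),z)
    if n=="top":print({(round(k[0]*.04,2),round(k[1]*.04,2)):round(float(z),2) for k,z in sorted(d.items())})
f=load("pics/top1.npz")
im=f["frame"][115:235,205:325,::-1];a=cv2.resize(im,(600,600),interpolation=cv2.INTER_CUBIC);cv2.imwrite("pics/c1.png",a)
E
```

```text
top knob guess [0.57702548 0.21257728 0.148     ]
knob top 178 263.12359550561797 159.67415730337078 [0.57555611 0.21455823 0.147808  ] [[0.57548533 0.21456298 0.148     ]]
dark [340 137  12  16  43] [344.6744186 144.8372093] [0.6243073  0.01677699 0.09903138] [[0.62398184 0.01702267 0.1       ]]
dark [254 146  13  10  72] [259.34722222 149.56944444] [0.61331543 0.22185305 0.1036118 ] [[0.61445637 0.22179758 0.1       ]]
dark [342 158  28  27 269] [353.2936803  173.30483271] [0.55359346 0.00119009 0.09974016] [[0.55348533 0.00120082 0.1       ]]
dark [268 185   3   3   6] [269.16666667 186.16666667] [0.52411255 0.20043204 0.10410516] [[0.52498124 0.20025589 0.1       ]]
dark [266 212   6   7  32] [268.25    215.46875] [0.45582554 0.20392002 0.10373429] [[0.45630418 0.20377505 0.1       ]]
head 587 ((566.7723999023438, 212.30145263671875), (175.8503875732422, 44.0718994140625), 13.91468334197998)
{(np.float64(0.52), np.float64(-0.04)): 0.11, (np.float64(0.56), np.float64(-0.16)): 0.14, (np.float64(0.56), np.float64(-0.12)): 0.15, (np.float64(0.56), np.float64(-0.08)): 0.16, (np.float6
[... 1417 characters left out ...]
p.float64(0.32)): 0.28, (np.float64(0.88), np.float64(0.36)): 0.26, (np.float64(0.88), np.float64(0.4)): 0.27, (np.float64(0.88), np.float64(0.44)): 0.27, (np.float64(0.88), np.float64(0.48)): 0.27, (np.float64(0.88), np.float64(0.52)): 0.27, (np.float64(0.88), np.float64(0.56)): 0.27, (np.float64(0.88), np.float64(0.6)): 0.27, (np.float64(0.88), np.float64(0.64)): 0.28, (np.float64(0.88), np.float64(0.68)): 0.25}
side knob guess [0.57755771 0.21348109 0.148     ]
knob top 199 238.37688442211055 154.50251256281408 [0.57734059 0.2177253  0.14765341] [[0.57716751 0.21821327 0.148     ]]
head 719 ((567.67919921875, 214.42141723632812), (177.6092071533203, 46.66811752319336), 12.678196907043457)
```

View pics/c1.png

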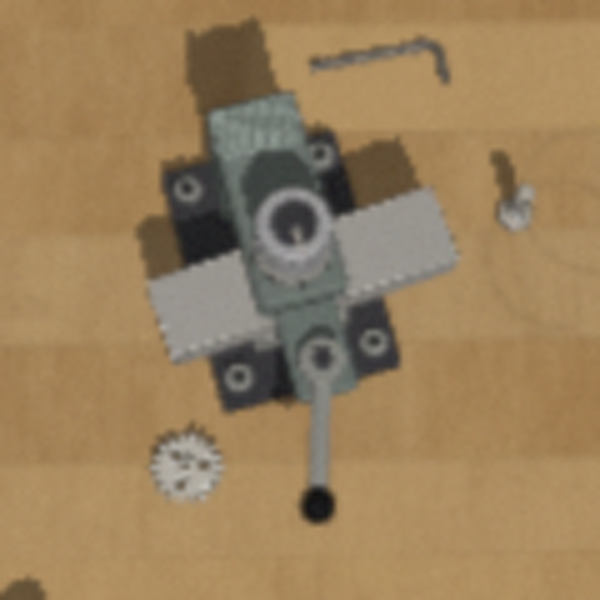

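The crop shows the knob top at full-image (263.4,159.8), the lock pivot at (269,186) and the lever tip at (268,215.5). So the knob is at about (0.576,0.215), the clamp's yaw is about 13.5°, and the lever is 69 mm long at about 0.29 rad. All three agree with the sizes given. I'll move over the knob.

Call:
move_arm --rows '[{"z": 60}, {"z": 100}, {"x": 36, "y": 40, "z": 100, "az": 5}, {"x": 72, "y": 81, "z": 100, "az": 10}, {"x": 109, "y": 122, "z": 100, "az": 15}, {"x": 145, "y": 163, "z": 100, "az": 21}, {"x": 181, "y": 203, "z": 100, "az": 26}, {"x": 217, "y": 244, "z": 100, "az": 31}, {"x": 237, "y": 294, "z": 100, "az": 37}, {"x": 257, "y": 344, "z": 100, "az": 43}, {"x": 277, "y": 394, "z": 100, "az": 49}, {"x": 297, "y": 444, "z": 100, "az": 55}, {"x": 317, "y": 494, "z": 100, "az": 61}, {"x": 337, "y": 544, "z": 100, "az": 67}, {"x": 347, "y": 593, "z": 100, "az": 73}, {"x": 356, "y": 642, "z": 100, "az": 79}, {"x": 365, "y": 691, "z": 100, "az": 84}, {"x": 375, "y": 740, "z": 100, "az": 89}, {"x": 384, "y": 790, "z": 100, "az": 94}, {"x": 393, "y": 839, "z": 100, "az": 94}]' --gripper 1

```text
$.rows[0]: bad value
```

Run:
```python
from cell import r
s=r.read_state();print(s["clock"],s["joints"].round(2),s["tool_pos"],s["ee_rot"].round(3),s["force"])
```

```text
0.1 [ 1.55  0.5  -0.43  1.55  0.22  1.14 -0.21] [ 0.18239583 -0.62320643  0.22577335] [ 0.99   0.142 -0.    -0.001] [ 0.06466789 -0.20107722 -0.28478804]
```

Call:
move_arm --rows '[{"x": 0, "y": 0, "z": 60, "ax": 0, "ay": 0, "az": 0}, {"x": 0, "y": 0, "z": 100, "ax": 0, "ay": 0, "az": 0}, {"x": 36, "y": 40, "z": 100, "ax": 0, "ay": 0, "az": 5}, {"x": 72, "y": 81, "z": 100, "ax": 0, "ay": 0, "az": 10}, {"x": 109, "y": 122, "z": 100, "ax": 0, "ay": 0, "az": 15}, {"x": 145, "y": 163, "z": 100, "ax": 0, "ay": 0, "az": 21}, {"x": 181, "y": 203, "z": 100, "ax": 0, "ay": 0, "az": 26}, {"x": 217, "y": 244, "z": 100, "ax": 0, "ay": 0, "az": 31}, {"x": 237, "y": 294, "z": 100, "ax": 0, "ay": 0, "az": 37}, {"x": 257, "y": 344, "z": 100, "ax": 0, "ay": 0, "az": 43}, {"x": 277, "y": 394, "z": 100, "ax": 0, "ay": 0, "az": 49}, {"x": 297, "y": 444, "z": 100, "ax": 0, "ay": 0, "az": 55}, {"x": 317, "y": 494, "z": 100, "ax": 0, "ay": 0, "az": 61}, {"x": 337, "y": 544, "z": 100, "ax": 0, "ay": 0, "az": 67}, {"x": 347, "y": 593, "z": 100, "ax": 0, "ay": 0, "az": 73}, {"x": 356, "y": 642, "z": 100, "ax": 0, "ay": 0, "az": 79}, {"x": 365, "y": 691, "z": 100, "ax": 0, "ay": 0, "az": 84}, {"x": 375, "y": 740, "z": 100, "ax": 0, "ay": 0, "az": 89}, {"x": 384, "y": 790, "z": 100, "ax": 0, "ay": 0, "az": 94}, {"x": 393, "y": 839, "z": 100, "ax": 0, "ay": 0, "az": 94}]' --gripper 1

```text
clock: 2.6
tool_pos: [0.5758, 0.2163, 0.3261]
ee_rot: [0.571, 0.821, -0.0, -0.0]
force: [1.4, -1.0, 0.2]
opening: 0.0918
grip_force: 0.0
```

Run:
```python
from cell import r
s=r.read_state();print(s["clock"],s["joints"].round(2),s["tool_pos"],s["ee_rot"].round(3),s["force"])
```

```text
2.6 [ 0.31  0.51 -1.03  1.51  0.44  1.37 -0.4 ] [0.57577527 0.2163048  0.32607541] [ 0.571  0.821 -0.    -0.   ] [ 1.42990282 -0.99921478  0.21457728]
```

Call:
move_arm --rows '[{"x": 0, "y": -1, "z": -10, "ax": 0, "ay": 0, "az": 10}, {"x": 0, "y": -1, "z": -20, "ax": 0, "ay": 0, "az": 20}, {"x": 0, "y": -1, "z": -35, "ax": 0, "ay": 0, "az": 30}, {"x": 0, "y": -1, "z": -50, "ax": 0, "ay": 0, "az": 40}, {"x": 0, "y": -1, "z": -65, "ax": 0, "ay": 0, "az": 50}, {"x": 0, "y": -1, "z": -80, "ax": 0, "ay": 0, "az": 60}, {"x": 0, "y": -1, "z": -95, "ax": 0, "ay": 0, "az": 70}, {"x": 0, "y": -1, "z": -110, "ax": 0, "ay": 0, "az": 80}, {"x": 0, "y": -1, "z": -120, "ax": 0, "ay": 0, "az": 90}, {"x": 0, "y": -1, "z": -130, "ax": 0, "ay": 0, "az": 100}, {"x": 0, "y": -1, "z": -135, "ax": 0, "ay": 0, "az": 110}, {"x": 0, "y": -1, "z": -135, "ax": 0, "ay": 0, "az": 110}]' --gripper 1

```text
clock: 4.1
tool_pos: [0.5752, 0.2138, 0.1906]
ee_rot: [-0.344, 0.939, 0.0, -0.001]
force: [0.1, -0.4, 0.1]
opening: 0.0918
grip_force: 0.0
```

Run:
```python
from cell import r,vision
import cv2
s=r.read_state();print(s["clock"],s["joints"].round(2),s["tool_pos"],s["ee_rot"].round(3),s["force"])
f=vision.grab_frame("side")["frame"]
cv2.imwrite("pics/s2.png",cv2.resize(f[70:270,140:380,::-1],(720,600)))
```

```text
4.1 [ 0.44  0.86 -1.33  1.66  0.86  1.33  1.23] [0.57517763 0.21383306 0.19056377] [-0.344  0.939  0.    -0.001] [ 0.06235249 -0.39331316  0.08956438]
```

View pics/s2.png

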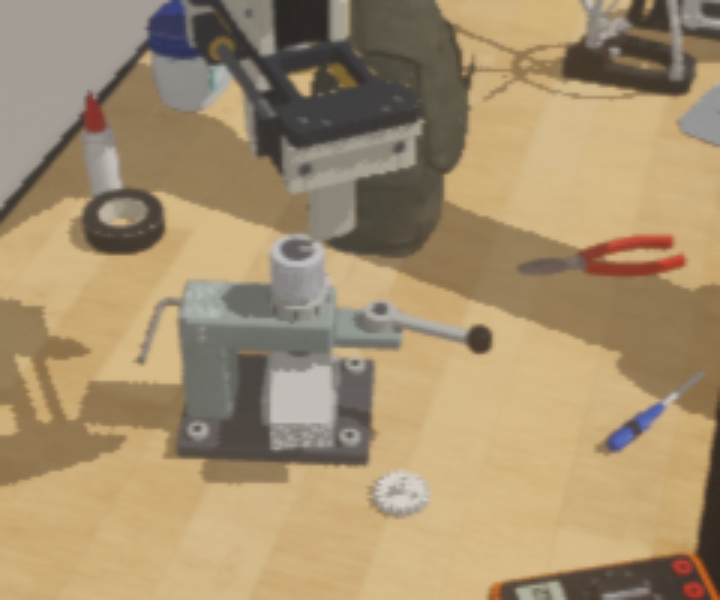

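The picture shows the open gripper above the knob (298,265), the near finger at (333,205), and nothing in the way. I'll descend and grip.

Call:
move_arm --rows '[{"x": 1, "y": 1, "z": -20, "ax": 0, "ay": 0, "az": 0}, {"x": 1, "y": 1, "z": -40, "ax": 0, "ay": 0, "az": 0}, {"x": 1, "y": 1, "z": -60, "ax": 0, "ay": 0, "az": 0}, {"x": 1, "y": 1, "z": -69, "ax": 0, "ay": 0, "az": 0}, {"x": 1, "y": 1, "z": -69, "ax": 0, "ay": 0, "az": 0}]' --gripper 1

```text
clock: 4.78
tool_pos: [0.5761, 0.2151, 0.1217]
ee_rot: [-0.345, 0.939, 0.0, -0.001]
force: [0.3, -0.1, -0.8]
opening: 0.092
grip_force: 0.0
```

Call:
move_arm --rows '[{"x": 0, "y": 0, "z": 0, "ax": 0, "ay": 0, "az": 0}, {"x": 0, "y": 0, "z": 0, "ax": 0, "ay": 0, "az": 0}, {"x": 0, "y": 0, "z": 0, "ax": 0, "ay": 0, "az": 0}, {"x": 0, "y": 0, "z": 0, "ax": 0, "ay": 0, "az": 0}, {"x": 0, "y": 0, "z": 0, "ax": 0, "ay": 0, "az": 0}, {"x": 0, "y": 0, "z": 0, "ax": 0, "ay": 0, "az": 0}]' --gripper -1

```text
clock: 5.52
tool_pos: [0.5767, 0.2152, 0.1227]
ee_rot: [-0.345, 0.939, 0.0, -0.0]
force: [-0.5, 0.2, 0.0]
opening: 0.0362
grip_force: 0.0
```

Call:
move_arm --rows '[{"x": 0, "y": 0, "z": 0, "ax": 0, "ay": 0, "az": 0}, {"x": 0, "y": 0, "z": 0, "ax": 0, "ay": 0, "az": 0}, {"x": 0, "y": 0, "z": 0, "ax": 0, "ay": 0, "az": 0}]'

```text
clock: 5.9
tool_pos: [0.5764, 0.2155, 0.1228]
ee_rot: [-0.345, 0.939, 0.0, -0.0]
force: [-1.4, 0.6, 0.8]
opening: 0.0335
grip_force: 30.0
```

Call:
move_arm --rows '[{"x": 0, "y": 0, "z": 0, "ax": 0, "ay": 0, "az": -6}, {"x": 0, "y": 0, "z": 0, "ax": 0, "ay": 0, "az": -14}, {"x": 0, "y": 0, "z": 0, "ax": 0, "ay": 0, "az": -22}, {"x": 0, "y": 0, "z": 0, "ax": 0, "ay": 0, "az": -30}, {"x": 0, "y": 0, "z": 0, "ax": 0, "ay": 0, "az": -30}]'

```text
clock: 6.52
tool_pos: [0.5765, 0.2153, 0.1228]
ee_rot: [-0.091, 0.996, -0.0, 0.0]
force: [-1.6, 0.7, 0.6]
opening: 0.0336
grip_force: 30.0
```

```bash
cat > st.py <<'E'
from cell import r
s=r.read_state();print(s["clock"],s["joints"].round(2),s["tool_pos"].round(4),s["ee_rot"].round(3),s["force"].round(1),s["wrist_torque"].round(3),s["grip_force"],s["opening"])
E
python3 st.py
```

```text
6.525 [ 0.37  0.86 -1.17  1.71  0.86  1.18  0.71] [0.5765 0.2153 0.1228] [-0.091  0.996 -0.     0.   ] [-1.6  0.7  0.6] [ 0.328  0.145 -0.012] 29.99854668843909 0.033646407273262735
```

Call:
move_arm --rows '[{"x": 0, "y": 0, "z": 0, "ax": 0, "ay": 0, "az": -9}, {"x": 0, "y": 0, "z": 0, "ax": 0, "ay": 0, "az": -18}, {"x": 0, "y": 0, "z": 0, "ax": 0, "ay": 0, "az": -27}, {"x": 0, "y": 0, "z": 0, "ax": 0, "ay": 0, "az": -36}, {"x": 0, "y": 0, "z": 0, "ax": 0, "ay": 0, "az": -45}, {"x": 0, "y": 0, "z": 0, "ax": 0, "ay": 0, "az": -54}, {"x": 0, "y": 0, "z": 0, "ax": 0, "ay": 0, "az": -63}, {"x": 0, "y": 0, "z": 0, "ax": 0, "ay": 0, "az": -72}, {"x": 0, "y": 0, "z": 0, "ax": 0, "ay": 0, "az": -81}, {"x": 0, "y": 0, "z": 0, "ax": 0, "ay": 0, "az": -90}, {"x": 0, "y": 0, "z": 0, "ax": 0, "ay": 0, "az": -90}]'

```text
clock: 7.9
tool_pos: [0.5761, 0.2147, 0.1227]
ee_rot: [0.639, 0.769, -0.001, 0.0]
force: [-3.4, -1.1, 3.3]
opening: 0.0332
grip_force: 30.0
```

```bash
python3 st.py
```

```text
7.9 [ 0.21  0.69 -0.87  1.72  0.6   1.03 -0.68] [0.5761 0.2147 0.1227] [ 0.639  0.769 -0.001  0.   ] [-3.4 -1.1  3.3] [-0.343  0.659  0.038] 29.99994018349753 0.03324864158680233
```

Call:
move_arm --rows '[{"x": 0, "y": 0, "z": 0, "ax": 0, "ay": 0, "az": -9}, {"x": 0, "y": 0, "z": 0, "ax": 0, "ay": 0, "az": -18}, {"x": 0, "y": 0, "z": 0, "ax": 0, "ay": 0, "az": -27}, {"x": 0, "y": 0, "z": 0, "ax": 0, "ay": 0, "az": -36}, {"x": 0, "y": 0, "z": 0, "ax": 0, "ay": 0, "az": -45}, {"x": 0, "y": 0, "z": 0, "ax": 0, "ay": 0, "az": -54}, {"x": 0, "y": 0, "z": 0, "ax": 0, "ay": 0, "az": -63}, {"x": 0, "y": 0, "z": 0, "ax": 0, "ay": 0, "az": -72}, {"x": 0, "y": 0, "z": 0, "ax": 0, "ay": 0, "az": -81}, {"x": 0, "y": 0, "z": 0, "ax": 0, "ay": 0, "az": -90}, {"x": 0, "y": 0, "z": 0, "ax": 0, "ay": 0, "az": -90}]'

```text
clock: 9.28
tool_pos: [0.5756, 0.2152, 0.1227]
ee_rot: [0.996, 0.093, -0.001, 0.001]
force: [-4.9, -2.2, 5.5]
opening: 0.0334
grip_force: 30.0
```

```bash
python3 st.py
```

```text
9.275 [-0.02  0.58 -0.51  1.73  0.34  0.93 -2.06] [0.5756 0.2152 0.1227] [ 0.996  0.093 -0.001  0.001] [-4.9 -2.2  5.5] [-0.23   1.189  0.091] 30.001508925051894 0.03339649481066625
```

Call:
move_arm --rows '[{"x": 0, "y": 0, "z": 0, "ax": 0, "ay": 0, "az": 0}, {"x": 0, "y": 0, "z": 0, "ax": 0, "ay": 0, "az": 0}, {"x": 0, "y": 0, "z": 0, "ax": 0, "ay": 0, "az": 0}, {"x": 0, "y": 0, "z": 0, "ax": 0, "ay": 0, "az": 0}]' --gripper 0.3

```text
clock: 9.78
tool_pos: [0.5769, 0.2151, 0.1226]
ee_rot: [0.996, 0.09, 0.0, -0.0]
force: [-1.0, 0.1, -0.2]
opening: 0.0595
grip_force: 0.0
```

Call:
move_arm --rows '[{"x": 0, "y": 0, "z": 0, "ax": 0, "ay": 0, "az": 10}, {"x": 0, "y": 0, "z": 0, "ax": 0, "ay": 0, "az": 20}, {"x": 0, "y": 0, "z": 0, "ax": 0, "ay": 0, "az": 30}, {"x": 0, "y": 0, "z": 0, "ax": 0, "ay": 0, "az": 40}, {"x": 0, "y": 0, "z": 0, "ax": 0, "ay": 0, "az": 50}, {"x": 0, "y": 0, "z": 0, "ax": 0, "ay": 0, "az": 60}, {"x": 0, "y": 0, "z": 0, "ax": 0, "ay": 0, "az": 70}, {"x": 0, "y": 0, "z": 0, "ax": 0, "ay": 0, "az": 80}, {"x": 0, "y": 0, "z": 0, "ax": 0, "ay": 0, "az": 90}, {"x": 0, "y": 0, "z": 0, "ax": 0, "ay": 0, "az": 100}, {"x": 0, "y": 0, "z": 0, "ax": 0, "ay": 0, "az": 110}, {"x": 0, "y": 0, "z": 0, "ax": 0, "ay": 0, "az": 120}, {"x": 0, "y": 0, "z": 0, "ax": 0, "ay": 0, "az": 130}, {"x": 0, "y": 0, "z": 0, "ax": 0, "ay": 0, "az": 140}, {"x": 0, "y": 0, "z": 0, "ax": 0, "ay": 0, "az": 150}, {"x": 0, "y": 0, "z": 0, "ax": 0, "ay": 0, "az": 160}, {"x": 0, "y": 0, "z": 0, "ax": 0, "ay": 0, "az": 170}, {"x": 0, "y": 0, "z": 0, "ax": 0, "ay": 0, "az": 180}, {"x": 0, "y": 0, "z": 0, "ax": 0, "ay": 0, "az": 180}]'

```text
clock: 12.15
tool_pos: [0.5768, 0.215, 0.1224]
ee_rot: [-0.089, 0.996, 0.0, -0.0]
force: [0.1, 0.9, 0.5]
opening: 0.0594
grip_force: 0.0
```

```bash
python3 st.py
```

```text
12.15 [ 0.37  0.87 -1.18  1.71  0.87  1.18  0.7 ] [0.5768 0.215  0.1224] [-0.089  0.996  0.    -0.   ] [0.1 0.9 0.5] [ 0.134 -0.155  0.014] 0.0 0.059396449581959616
```

Call:
move_arm --rows '[{"x": 0, "y": 0, "z": 0, "ax": 0, "ay": 0, "az": 0}, {"x": 0, "y": 0, "z": 0, "ax": 0, "ay": 0, "az": 0}, {"x": 0, "y": 0, "z": 0, "ax": 0, "ay": 0, "az": 0}, {"x": 0, "y": 0, "z": 0, "ax": 0, "ay": 0, "az": 0}, {"x": 0, "y": 0, "z": 0, "ax": 0, "ay": 0, "az": 0}, {"x": 0, "y": 0, "z": 0, "ax": 0, "ay": 0, "az": 0}]' --gripper -1

```text
clock: 12.9
tool_pos: [0.5767, 0.2153, 0.1229]
ee_rot: [-0.09, 0.996, 0.0, 0.0]
force: [-0.7, 0.8, 1.3]
opening: 0.0335
grip_force: 30.0
```

Call:
move_arm --rows '[{"x": 0, "y": 0, "z": 0, "ax": 0, "ay": 0, "az": -9}, {"x": 0, "y": 0, "z": 0, "ax": 0, "ay": 0, "az": -18}, {"x": 0, "y": 0, "z": 0, "ax": 0, "ay": 0, "az": -27}, {"x": 0, "y": 0, "z": 0, "ax": 0, "ay": 0, "az": -36}, {"x": 0, "y": 0, "z": 0, "ax": 0, "ay": 0, "az": -45}, {"x": 0, "y": 0, "z": 0, "ax": 0, "ay": 0, "az": -54}, {"x": 0, "y": 0, "z": 0, "ax": 0, "ay": 0, "az": -63}, {"x": 0, "y": 0, "z": 0, "ax": 0, "ay": 0, "az": -72}, {"x": 0, "y": 0, "z": 0, "ax": 0, "ay": 0, "az": -81}, {"x": 0, "y": 0, "z": 0, "ax": 0, "ay": 0, "az": -90}]'

```text
clock: 14.15
tool_pos: [0.5761, 0.2145, 0.1228]
ee_rot: [0.643, 0.766, -0.001, 0.0]
force: [-2.4, -2.1, 2.4]
opening: 0.0334
grip_force: 30.0
```

```bash
python3 st.py
```

```text
14.15 [ 0.22  0.69 -0.87  1.72  0.61  1.03 -0.69] [0.5761 0.2145 0.1228] [ 0.643  0.766 -0.001  0.   ] [-2.4 -2.1  2.4] [-0.416  0.373  0.023] 29.995139809325337 0.033449211410187606
```

Call:
move_arm --rows '[{"x": 0, "y": 0, "z": 0, "ax": 0, "ay": 0, "az": -9}, {"x": 0, "y": 0, "z": 0, "ax": 0, "ay": 0, "az": -18}, {"x": 0, "y": 0, "z": 0, "ax": 0, "ay": 0, "az": -27}, {"x": 0, "y": 0, "z": 0, "ax": 0, "ay": 0, "az": -36}, {"x": 0, "y": 0, "z": 0, "ax": 0, "ay": 0, "az": -45}, {"x": 0, "y": 0, "z": 0, "ax": 0, "ay": 0, "az": -54}, {"x": 0, "y": 0, "z": 0, "ax": 0, "ay": 0, "az": -63}, {"x": 0, "y": 0, "z": 0, "ax": 0, "ay": 0, "az": -72}, {"x": 0, "y": 0, "z": 0, "ax": 0, "ay": 0, "az": -81}, {"x": 0, "y": 0, "z": 0, "ax": 0, "ay": 0, "az": -90}]'

```text
clock: 15.4
tool_pos: [0.5752, 0.2151, 0.1228]
ee_rot: [0.996, 0.088, -0.001, 0.0]
force: [-4.1, -1.6, 3.4]
opening: 0.0333
grip_force: 30.0
```

```bash
python3 st.py
```

```text
15.4 [-0.02  0.58 -0.52  1.73  0.34  0.93 -2.07] [0.5752 0.2151 0.1228] [ 0.996  0.088 -0.001  0.   ] [-4.1 -1.6  3.4] [-0.209  0.841  0.036] 29.995582289993763 0.033293413736667596
```

The knob has turned 390° in total, well past the most it could need. I'll release, rise, move towards the front of the lever and look.

Call:
move_arm --rows '[{"x": 0, "y": 0, "z": 0, "ax": 0, "ay": 0, "az": 0}, {"x": 0, "y": 0, "z": 0, "ax": 0, "ay": 0, "az": 0}, {"x": 0, "y": 0, "z": 0, "ax": 0, "ay": 0, "az": 0}, {"x": 0, "y": 0, "z": 0, "ax": 0, "ay": 0, "az": 0}, {"x": 0, "y": 0, "z": 30, "ax": 0, "ay": 0, "az": 0}, {"x": 0, "y": 0, "z": 70, "ax": 0, "ay": 0, "az": 0}]' --gripper 0.6

```text
clock: 16.15
tool_pos: [0.5758, 0.2147, 0.1922]
ee_rot: [0.996, 0.09, -0.001, 0.0]
force: [1.1, -0.1, 1.0]
opening: 0.0735
grip_force: 0.0
```

Call:
move_arm --rows '[{"x": -10, "y": -10, "z": 20, "ax": 0, "ay": 0, "az": 10}, {"x": -25, "y": -20, "z": 30, "ax": 0, "ay": 0, "az": 20}, {"x": -40, "y": -30, "z": 30, "ax": 0, "ay": 0, "az": 30}, {"x": -55, "y": -40, "z": 30, "ax": 0, "ay": 0, "az": 40}, {"x": -70, "y": -50, "z": 30, "ax": 0, "ay": 0, "az": 50}, {"x": -85, "y": -56, "z": 30, "ax": 0, "ay": 0, "az": 60}, {"x": -100, "y": -56, "z": 30, "ax": 0, "ay": 0, "az": 70}, {"x": -115, "y": -56, "z": 30, "ax": 0, "ay": 0, "az": 80}, {"x": -115, "y": -56, "z": 30, "ax": 0, "ay": 0, "az": 90}, {"x": -115, "y": -56, "z": 30, "ax": 0, "ay": 0, "az": 100}, {"x": -115, "y": -56, "z": 30, "ax": 0, "ay": 0, "az": 110}, {"x": -115, "y": -56, "z": 30, "ax": 0, "ay": 0, "az": 120}, {"x": -115, "y": -56, "z": 30, "ax": 0, "ay": 0, "az": 130}, {"x": -115, "y": -56, "z": 30, "ax": 0, "ay": 0, "az": 140}, {"x": -115, "y": -56, "z": 30, "ax": 0, "ay": 0, "az": 150}, {"x": -115, "y": -56, "z": 30, "ax": 0, "ay": 0, "az": 160}, {"x": -115, "y": -56, "z": 30, "ax": 0, "ay": 0, "az": 167}, {"x": -115, "y": -56, "z": 30, "ax": 0, "ay": 0, "az": 167}]' --gripper -1

```text
clock: 18.4
tool_pos: [0.4617, 0.1591, 0.2227]
ee_rot: [0.024, 1.0, 0.0, -0.0]
force: [0.0, 0.5, -0.0]
opening: 0.0007
grip_force: 0.0
```

```bash
python3 st.py
python3 - <<'E'
from cell import vision
import cv2,numpy as np
a=vision.grab_frame("side");b=vision.grab_frame("top");np.savez("pics/top2.npz",**b)
A=cv2.resize(a["frame"][120:240,170:330,::-1],(800,600),interpolation=cv2.INTER_CUBIC)
B=cv2.resize(b["frame"][115:235,205:325,::-1],(600,600),interpolation=cv2.INTER_CUBIC)
cv2.imwrite("pics/s3.png",A);cv2.imwrite("pics/t3.png",B)
E
```

```text
18.4 [ 0.63  0.45 -1.26  1.93  0.48  1.11  0.7 ] [0.4617 0.1591 0.2227] [ 0.024  1.     0.    -0.   ] [ 0.   0.5 -0. ] [ 0.12  -0.143 -0.022] 0.0 0.0006846431642309429
```

View pics/s3.png

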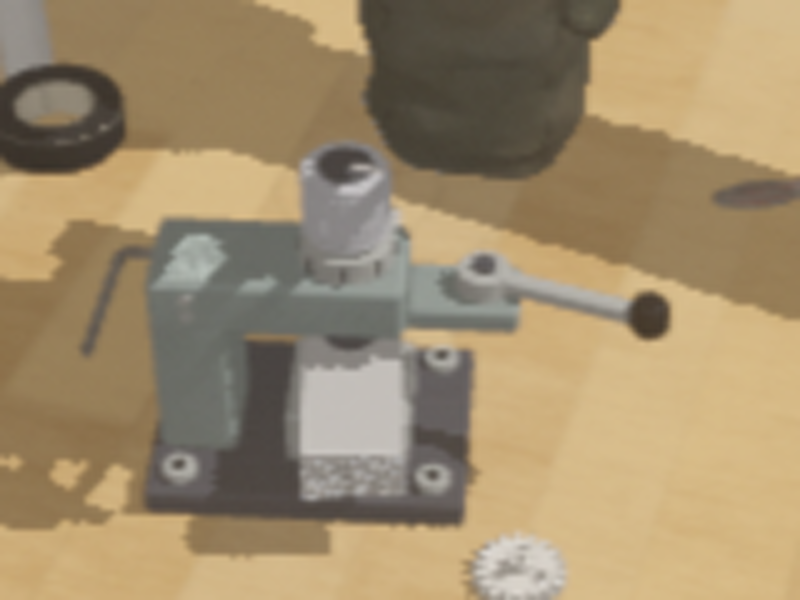

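View pics/t3.png

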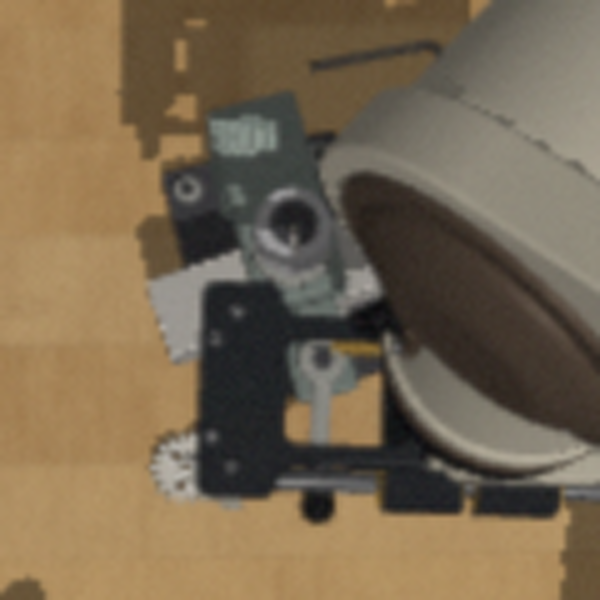

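The side view shows the spindle foot down on the bar at (350,340) and the lever undisturbed, tip at (648,315). In the top view the index line has moved clockwise to (293,238), as 390° should give. Next I lower the shut fingers beside the lever and push it round.

Call:
move_arm --rows '[{"x": 0, "y": 0, "z": -40, "ax": 0, "ay": 0, "az": 0}, {"x": 0, "y": 0, "z": -80, "ax": 0, "ay": 0, "az": 0}, {"x": 0, "y": 0, "z": -115, "ax": 0, "ay": 0, "az": 0}, {"x": 0, "y": 0, "z": -131, "ax": 0, "ay": 0, "az": 0}, {"x": 0, "y": 0, "z": -131, "ax": 0, "ay": 0, "az": 0}]'

```text
clock: 19.12
tool_pos: [0.4612, 0.1593, 0.0914]
ee_rot: [0.023, 1.0, -0.0, -0.001]
force: [-1.0, -0.6, 0.1]
opening: 0.0006
grip_force: 0.0
```

Call:
move_arm --rows '[{"x": 0, "y": 8, "z": 0, "ax": 0, "ay": 0, "az": 0}, {"x": 0, "y": 16, "z": 0, "ax": 0, "ay": 0, "az": 0}, {"x": -2, "y": 23, "z": 0, "ax": 0, "ay": 0, "az": -6}, {"x": -4, "y": 30, "z": 0, "ax": 0, "ay": 0, "az": -12}, {"x": -4, "y": 39, "z": 0, "ax": 0, "ay": 0, "az": -19}, {"x": -4, "y": 48, "z": 0, "ax": 0, "ay": 0, "az": -27}, {"x": -3, "y": 57, "z": 0, "ax": 0, "ay": 0, "az": -35}, {"x": 0, "y": 65, "z": 0, "ax": 0, "ay": 0, "az": -42}, {"x": 0, "y": 65, "z": 0, "ax": 0, "ay": 0, "az": -42}]'

```text
clock: 20.25
tool_pos: [0.4621, 0.2258, 0.0928]
ee_rot: [0.379, 0.925, 0.001, 0.001]
force: [0.1, 0.4, -0.1]
opening: 0.0001
grip_force: 0.0
```

```bash
python3 st.py
```

```text
20.25 [ 0.18  0.57 -0.86  1.99  0.58  0.85 -0.21] [0.4621 0.2258 0.0928] [0.379 0.925 0.001 0.001] [ 0.1  0.4 -0.1] [ 0.024 -0.149  0.043] 0.0 8.808460819771359e-05
```

Call:
move_arm --rows '[{"x": 4, "y": 8, "z": 0, "ax": 0, "ay": 0, "az": -8}, {"x": 8, "y": 16, "z": 0, "ax": 0, "ay": 0, "az": -15}, {"x": 12, "y": 21, "z": 0, "ax": 0, "ay": 0, "az": -20}, {"x": 16, "y": 25, "z": 0, "ax": 0, "ay": 0, "az": -25}, {"x": 19, "y": 28, "z": 0, "ax": 0, "ay": 0, "az": -28}, {"x": 22, "y": 30, "z": 0, "ax": 0, "ay": 0, "az": -31}, {"x": 22, "y": 30, "z": 0, "ax": 0, "ay": 0, "az": -31}]'

```text
clock: 21.12
tool_pos: [0.4838, 0.2544, 0.0921]
ee_rot: [0.612, 0.791, 0.0, 0.0]
force: [0.2, -0.2, -0.8]
opening: 0.0004
grip_force: 0.0
```

Call:
move_arm --rows '[{"x": 2, "y": 0, "z": 0, "ax": 0, "ay": 0, "az": 0}, {"x": 4, "y": 1, "z": 0, "ax": 0, "ay": 0, "az": 0}, {"x": 4, "y": 1, "z": 0, "ax": 0, "ay": 0, "az": 0}]'

```text
clock: 21.5
tool_pos: [0.4878, 0.2552, 0.0918]
ee_rot: [0.613, 0.79, 0.0, -0.0]
force: [-1.0, -0.1, 0.6]
opening: 0.0008
grip_force: 0.5
```

```bash
python3 st.py
python3 - <<'E'
from cell import vision
import cv2
a=vision.grab_frame("side")
A=cv2.resize(a["frame"][120:240,170:330,::-1],(800,600),interpolation=cv2.INTER_CUBIC)
cv2.imwrite("pics/s4.png",A)
E
```

```text
21.5 [ 0.03  0.58 -0.72  1.9   0.5   0.85 -0.7 ] [0.4878 0.2552 0.0918] [ 0.613  0.79   0.    -0.   ] [-1.  -0.1  0.6] [ 0.063 -0.053  0.039] 0.45994661981239915 0.0008229345862350234
```

View pics/s4.png

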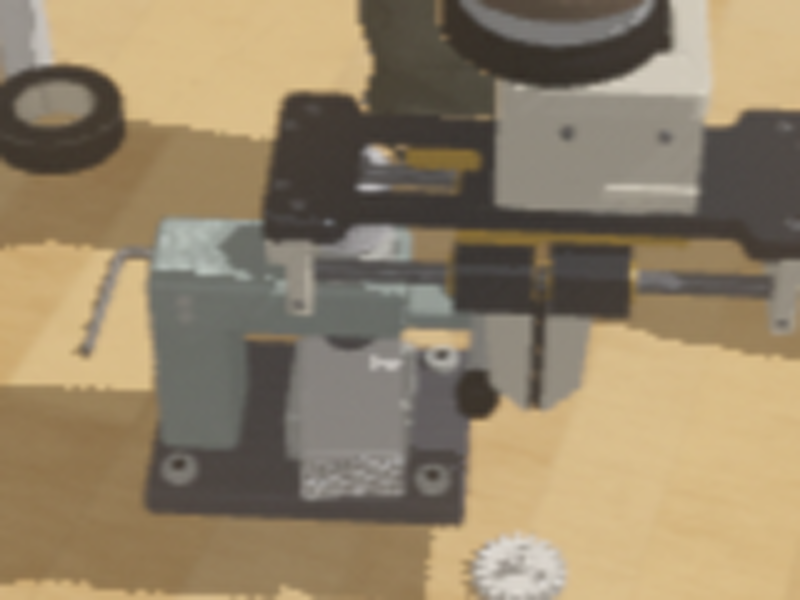

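The lever knob at (477,393) is in contact with the tapered fingertips. The fingers are thinner there than I assumed, so I keep pushing until the stop answers.

Call:
move_arm --rows '[{"x": 2, "y": 0, "z": 0, "ax": 0, "ay": 0, "az": 0}, {"x": 4, "y": 1, "z": 0, "ax": 0, "ay": 0, "az": 0}, {"x": 4, "y": 1, "z": 0, "ax": 0, "ay": 0, "az": 0}]'

```text
clock: 21.92
tool_pos: [0.4886, 0.2554, 0.0912]
ee_rot: [0.613, 0.79, -0.003, -0.001]
force: [-8.2, -2.8, 7.4]
opening: 0.0005
grip_force: 5.9
```

Call:
move_arm --rows '[{"x": 2, "y": 0, "z": 0, "ax": 0, "ay": 0, "az": 0}, {"x": 4, "y": 1, "z": 0, "ax": 0, "ay": 0, "az": 0}, {"x": 4, "y": 1, "z": 0, "ax": 0, "ay": 0, "az": 0}]'

```text
clock: 22.3
tool_pos: [0.4892, 0.2556, 0.0908]
ee_rot: [0.613, 0.79, -0.006, -0.002]
force: [-18.0, -5.2, 14.5]
opening: 0.0005
grip_force: 11.6
```

It is firmly against something and no longer moving. I'll back off along −x, rise and check.

Call:
move_arm --rows '[{"x": -10, "y": -2, "z": 0, "ax": 0, "ay": 0, "az": 0}, {"x": -25, "y": -6, "z": 0, "ax": 0, "ay": 0, "az": 0}, {"x": -30, "y": -7, "z": 40, "ax": 0, "ay": 0, "az": 0}, {"x": -30, "y": -7, "z": 90, "ax": 0, "ay": 0, "az": 0}, {"x": -30, "y": -40, "z": 140, "ax": 0, "ay": 0, "az": 0}, {"x": -30, "y": -90, "z": 160, "ax": 0, "ay": 0, "az": 0}, {"x": -30, "y": -140, "z": 160, "ax": 0, "ay": 0, "az": 0}, {"x": -30, "y": -190, "z": 160, "ax": 0, "ay": 0, "az": 0}, {"x": -30, "y": -240, "z": 160, "ax": 0, "ay": 0, "az": 0}, {"x": -30, "y": -240, "z": 160, "ax": 0, "ay": 0, "az": 0}]'

```text
clock: 23.55
tool_pos: [0.4652, 0.0122, 0.2513]
ee_rot: [0.617, 0.787, -0.001, 0.001]
force: [0.4, 0.6, -0.0]
opening: 0.0001
grip_force: 0.0
```

```bash
python3 st.py
python3 - <<'E'
from cell import vision
import cv2,numpy as np
from h import *
b=vision.grab_frame("top")
B=cv2.resize(b["frame"][115:235,205:325,::-1],(600,600),interpolation=cv2.INTER_CUBIC)
cv2.imwrite("pics/t5.png",B)
P=cloud(b);fr=b["frame"].astype(int)
m=(fr.max(2)<70)&(abs(P[...,2]-.1)<.012)&(np.hypot(P[...,0]-.509,P[...,1]-.266)<.03)
v,u=np.nonzero(m);t=ray_plane(b,[(u.mean(),v.mean())],.1)[0];d=t[:2]-[.525,.2]
print(m.sum(),t,np.hypot(*d),193.5-np.degrees(np.arctan2(d[1],d[0])))
E
```

```text
23.55 [ 0.64  0.18 -0.8   1.96  0.15  1.07  0.02] [0.4652 0.0122 0.2513] [ 0.617  0.787 -0.001  0.001] [ 0.4  0.6 -0. ] [ 0.043 -0.111  0.069] 0.0 0.00010223349913683513
31 [0.50667756 0.26649675 0.1       ] 0.0689748512102318 88.09504998441639
```

View pics/t5.png

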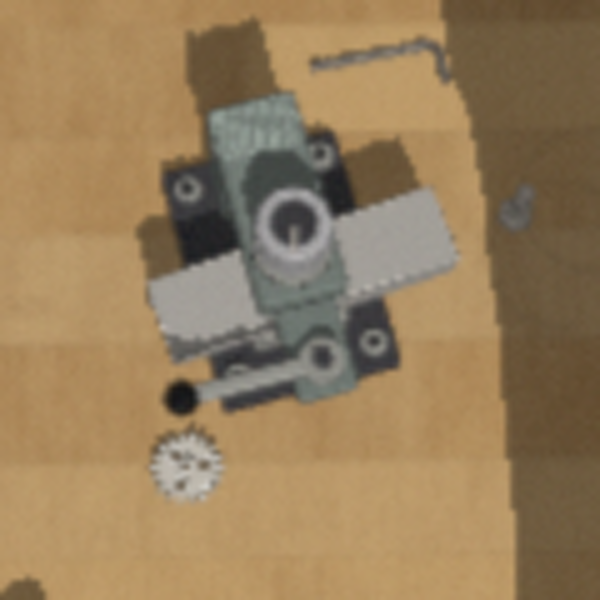

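The lever is at its stop, parallel to the base's front edge, with its tip at (182,397) and measured at 88±2°. The bar hasn't moved. One numeric check of the index line will show whether the pads slipped on the knob.

Run:
```python
from cell import vision
import numpy as np
from h import *
for n in("top","side"):
    for f in(load(f"pics/{n}1.npz"),vision.grab_frame(n)):
        g=f["frame"].astype(float).mean(2).astype(np.float32);T=f["T"]
        c=np.array([.5755,.2145]) if n=="top" else np.array([.577,.218])
        res=[]
        for a in range(0,360,15):
            v=[]
            for rr in(.004,.006,.008,.010):
                w=np.array([c[0]+rr*np.cos(np.radians(a)),c[1]+rr*np.sin(np.radians(a)),.148])
                p=T[:3,:3].T@(w-T[:3,3]);s=p[:2]/p[2];s=s*(1+f["k1"]*(s@s))
                v.append(cv2.remap(g,np.float32([[s[0]*f["fx"]+f["cx"]]]),np.float32([[s[1]*f["fy"]+f["cy"]]]),1)[0,0])
            res.append(int(np.mean(v)))
        print(n,res)
```

```text
top [58, 60, 60, 63, 65, 68, 70, 77, 78, 78, 80, 86, 100, 121, 113, 92, 79, 72, 68, 63, 58, 57, 56, 57]
top [62, 63, 64, 67, 70, 73, 74, 77, 81, 85, 93, 109, 127, 112, 95, 84, 76, 74, 72, 67, 63, 62, 63, 63]
side [105, 119, 129, 139, 143, 146, 150, 151, 150, 147, 145, 142, 127, 119, 109, 116, 124, 122, 112, 98, 92, 91, 91, 94]
side [104, 118, 129, 138, 144, 146, 151, 152, 151, 148, 145, 142, 127, 124, 122, 137, 133, 120, 106, 94, 90, 90, 90, 93]
```

The index line has gone about 18° clockwise beyond one full turn. Expected was 30°, less a little backlash at each release, so the knob did follow the gripper. I'm handing in.

```bash
python3 -c "
from cell import order
print(order.finish_job())"
```

```text
the job is handed in; nothing more can be done
None
```

The job is handed in at about 24 s. I turned the knob about 380° clockwise, past the most the clamp could need for two clicks, but I inferred the clicks from that turn and didn't see them directly. The lock lever is at its left stop and the bar is where it lay.

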